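# Set the height gauge and offer up the turned leg

## Robot

A 7-joint arm with a two-finger parallel gripper is mounted at the origin on the work surface. World frame = base frame: x ahead of the robot, y to its left, z up, the work surface at z = 0. Lengths are in m, angles in rad, forces in N, time in s.
With the tool pointing down it reaches from about 0.425 to 0.925 m from the base axis. Payload 6.8 kg.
Tool frame: the origin (TCP) lies where the fingers leave the gripper's body, on its centre line; the fingertips stand 73 mm ahead of it and the grasp point (between the pads) lies 54 mm ahead of it; z points along the fingers, y is the line along which they close (so a half turn about z gives the same grasp; the last joint's range is limited). The gripper opens to 85 mm and grips with 20 to 120 N. Pads are 22 mm wide; open, the fingers measure 114 mm over their backs; the gripper's body (76 mm by 85 mm) begins 54 mm behind the grasp point. The pads swing forward as they close: fully open they stand 13 mm farther back than shut.
Start: joints at [-1.325, 0.477, 0.022, 1.555, -0.011, 1.109, -0.083], TCP at [0.234, 0.633, 0.304] pointing down, gripper open.
Joint ranges: [-2.96, 2.96], [-0.34, 2.1], [-1.41, 1.46], [0.24, 2.44], [-1.37, 4.51], [0.17, 1.92], [-2.96, 2.96]. Speed limits (rad/s): [2.39, 2.39, 3.14, 3.14, 3.14, 3.14, 3.14].

## Interface

Orientations are given as a rotation vector (axis times angle).
In Python, from bench import r gives the robot as it stands.
- The arm moves only by the tool creep_tool, called after ">>>" by a JSON object that holds its "name" and its "arguments", one argument or row to a line. Schema: {"type":"object","properties":{"steps":{"type":"object","properties":{"plan":{"type":"array","items":{"type":"array","items":{"type":"number"},"minItems":6,"maxItems":6},"minItems":1,"maxItems":5}},"additionalProperties":false,"required":["plan"]},"jaw":{"type":"number"},"squeeze":{"type":"number"},"only":{"type":"string"},"quiet":{"type":"boolean"},"lines":{"type":"string"}},"required":["steps"],"additionalProperties":false}. steps is an object whose key "plan" holds a list of rows, 1 to 5 of them, each of 6 numbers: dx, dy, dz in units of 100 mm, then a rotation vector rx, ry, rz in units of 0.25 rad; each row is the pose to reach, as a shift and turn from the pose commanded when the call began, along the tool's axes at that moment; what a row does not reach only later rows make up. A row lasts 1/10 s, in which the tool goes at most 0.05 m and 0.15 rad, less where a joint would pass 70% of its speed; a pose out of reach is approached as far as the arm can. jaw is the finger opening in m, set as the call begins (left out keeps the last). The fingers move at their own pace and stop on an object; squeeze is the grip in N (left out, the last holds). Time passes only in rows, so rows that do not move let the fingers close. The tool returns the time, the measured TCP pose, the force, the opening and the grip force at its end. only (a regular expression) keeps the lines of the reply that match it, lines (a string "A,B") keeps lines A to B, and quiet returns only ok. Input that does not fit is refused with a message, and nothing moves.
- r.get_obs(): the state, without advancing time (a new reading comes with each control period).
- r.grab_frame(name): name is "scene" or "top"; returns (picture, depth): 400x640x3 uint8, blue, green, red; 400x640 float32, m along the optical axis (not along the pixel's ray), 0 where there is no reading.
- r.camera_info(name): a dict with "camera_matrix" (3x3 intrinsics, pixels), "k1" (the pictures are not rectified: a ray, as slopes to the right and down, at radius r is drawn at 1 + k1 r^2 times it, then the intrinsics apply), "R" (3x3) and "t" (3): a world point X has camera coordinates R X + t. Camera axes: x right, y down, z forward; pixel columns grow to the right and rows downward; lengths in m; the calibration is good to about 2 mm. A picture is of the moment at which its call begins. camera_info takes no time and is no camera call.
- r.hand_in(): hands the job in; it is judged then, once.
The state is a dict: "clock": time; "joints": joint angles; "qvel": joint speeds; "tau": joint torques, N m; "tcp_pos": TCP position; "orientation": TCP orientation; "contact_force": force on the tool from outside, world axes, zero at the start; "moment": the same for the moment, N m; "grip_width": finger opening in m; "gripper_force": force on a finger pad.
Only numpy, scipy, OpenCV 4.12 (cv2) and the standard library are available. Lean on these libraries where they do the work, as an engineer would, in place of code of your own. Each camera call takes 0.05 s, during which the arm holds its last target. There are 200 camera calls.

## Task

Turn the round knob of the height gauge, a little at a time, until its pointer is level with the index finger facing it on the other post. Then lift the turned wooden leg straight up out of its V-cradle, keeping it level all the way, and hold it still above the cradle with its axis at the height of the pointer tip, ready to be taken between the lathe centres. The job ends with the leg held in the gripper in the air: do not put it down or let go; do not shift the index, and leave the other things on the bench where they are.

Things in the scene. Friction and masses are not known exactly. Their poses are not given: they have to be found in the camera images.
- gauge: Fixed height gauge left or right of the robot, cradle at the other side. Green base 260 x 150 x 14 mm, gearbox 70 x 70 mm (top z 42 mm) with the knob. Origin on the table under the knob's axis; x axis (yaw within 0.3 rad) runs from the knob, roughly away from the robot, to two 14 mm steel posts at x +150, y +55 (pointer) and y -55 mm (index), their tops at z 228 mm.
- knob_grip (a point): Grip point of the round black fluted knob: on its upright axis, 64 mm above the table. Knob 42 mm across; its grip surface runs from 46 to 74 mm above the table. Nothing stands within 120 mm of it above that height.
- knob (a joint): Turn of the knob, rad, 0 to 5.6. It grows as the knob is turned clockwise seen from above, and 1 rad raises the pointer 12 mm. It stays where it is left (friction 0.05 N m). It starts between 0.2 and 1.0 and always has to be turned clockwise, 1 to 4 rad in all.
- pointer_tip (a point): Tip of the pointer: a steel pointed finger (43 mm long, 15 mm thick at its root), level, on a tall dark sleeve (28 mm across, 36 mm high) that rides up and down the gauge's y +55 post; it points to the other post, its tip 2 mm short of the middle. The point's z axis is upright.
- index_tip (a point): Tip of the index: an identical pointed finger on a short dark collar (26 mm across, 14 mm high) clamped on the y -55 post, facing the pointer tip 4 mm from it. It is clamped at a height of 160 to 185 mm, different each time, and is not to be moved. The point's z axis is upright.
- cradle: Fixed grey metal cradle: base board 200 x 80 x 12 mm (its middle at x +21 mm) with two V-blocks 16 mm thick, tops at z 79 mm, at x -55 and +97 mm. Origin on the table below the leg's balance point; x axis along the leg (yaw within 0.45 rad of the world's x).
- leg: Turned wooden stool leg, 287 mm long, lying in the cradle, its axis (x) 80 mm above the table. Origin: balance point, on the axis. Thick end (44 mm across, 45 mm long) at -x (end at x -123 mm), thin end at x +164 mm. The plain middle, 32 mm across from x -30 to +69 mm, is free to be gripped from above; two 30 mm journals rest in the Vs. Mass 0.2 to 0.34 kg.
- wax_tin: Loose metal tin, 48 mm across, 45 mm high, between the gauge and the cradle. Leave alone. Origin under its centre.
- sanding_block: Loose cork block 90 x 50 x 30 mm nearest to the robot. Leave alone. Origin under its centre.
- gouge: Loose turning gouge, 380 mm long, 30 mm thick, lying along x at the left. Leave alone. Origin at its ferrule, on the table.
- mallet: Loose wooden mallet 250 mm long, head 68 mm across, lying along x at the right. Leave alone. Origin at its neck, on the table.
- bowl: Loose small wooden bowl, 100 mm across, 50 mm high, at the far side. Leave alone. Origin under its centre.

How it is judged:
On the way, in this order (a step that is already met when the one before it is completed fails the run):
1. the pointer is level with the index (within 3 mm) while the leg still lies in its cradle (z of pointer_tip in the frame of index_tip between -0.003 and 0.003 m and z of leg in the frame of cradle below 0.084 m), for 0.3 s.
2. the leg is lifted clear of the cradle, level and steady in the gripper at the pointer's height (z of pointer_tip in the frame of index_tip between -0.003 and 0.003 m and angle between leg's own x axis and vertical between 1.4708 and 1.6708 rad and contact force between the fingers and leg above 1 N and contact force between leg and cradle below 0.05 N and contact force between leg and gauge below 0.05 N and linear speed of leg below 0.02 m/s and angular speed of leg below 0.15 rad/s and z of leg in the frame of pointer_tip between -0.012 and 0.012 m and horizontal distance between leg and cradle below 0.06 m), for 0.3 s.
At the end, for the whole second after the job is handed in: Pointer tip within 3 mm of the index height. Leg held by the fingers alone, off cradle and gauge, level within 0.1 rad, still (0.02 m/s, 0.15 rad/s), its balance point within 12 mm of the pointer tip's height and within 60 mm of the cradle's origin seen from above (all of step 2); the arm keeps its last pose, push and grip.
It fails at once if the leg is tipped more than 0.3 rad from level (angle between leg's own x axis and vertical below 1.27 rad or angle between leg's own x axis and vertical above 1.87 rad).
It fails at once if the index is shifted by more than 4 mm (distance of index_tip from where it was at the start of the episode above 0.004 m).
It fails at once if another thing on the bench is shifted by more than 20 mm (distance of any of wax_tin, sanding_block, gouge, mallet, bowl from where it was at the start of the episode above 0.02 m).
It also fails if it takes over 72 s, if anything falls off the work surface, if the arm or the gripper's body presses on something with over 40 N, if the wrist force passes 120 N, or if a joint passes its speed limit or range.

## Working session

There is one attempt and no reset: what is moved stays moved. The work goes in short steps, Python scripts to look and compute and a tool call to move; the robot and the scene stay as the last step left them, time stands still between calls to the robot, and variables do not carry over. Pictures are saved under pics/ and viewed, at most 10 in all, crops included, and the job is handed in when it is done.

```bash
ls; mkdir -p pics
```

Create h.py:
```python
import numpy as np, cv2
from bench import r
def cam(n):
    c=r.camera_info(n); return np.array(c["camera_matrix"]),c["k1"],np.array(c["R"]),np.array(c["t"])
def rays(n,uv):
    K,k1,R,t=cam(n)
    p=cv2.undistortPoints(np.array(uv,float).reshape(-1,1,2),K,np.array([k1,0,0,0,0.])).reshape(-1,2)
    d=np.c_[p,np.ones(len(p))]
    return -R.T@t, d@R, d
def on_z(n,uv,z):
    o,w,_=rays(n,uv); return o+w*((z-o[2])/w[:,2])[:,None]
def cloud(n,dep):
    h,w=dep.shape
    u,v=np.meshgrid(np.arange(w),np.arange(h))
    o,d,_=rays(n,np.c_[u.ravel(),v.ravel()])
    return (o+d*dep.reshape(-1,1)).reshape(h,w,3)
def proj(n,X):
    K,k1,R,t=cam(n)
    return cv2.projectPoints(np.array(X,float).reshape(-1,1,3),cv2.Rodrigues(R)[0],t,K,np.array([k1,0,0,0,0.]))[0].reshape(-1,2)
```

Run:
```python
from h import *
for n in("scene","top"):
    im,d=r.grab_frame(n); cv2.imwrite(f"pics/{n}0.png",im); np.savez(f"{n}0.npz",im=im,d=d)
    K,k,R,t=cam(n); print(n,K.tolist(),k,-R.T@t,R[2])
print(r.get_obs())
```

```text
bench.py
pics
scene [[381.92153134566547, 0.0, 316.9842101234396], [0.0, 381.92153134566547, 200.02151143496528], [0.0, 0.0, 1.0]] -0.05761329495927279 [ 1.0631642  -0.40940492  0.9743505 ] [-0.42756044  0.35847697 -0.82987127]
top [[405.81205209310843, 0.0, 315.1991864222655], [0.0, 405.81205209310843, 198.606959381466], [0.0, 0.0, 1.0]] -0.05795999139285374 [ 0.49674122 -0.03728359  1.35332938] [ 0.08867495  0.02698254 -0.99569508]
{'clock': 0.1, 'joints': array([-1.32510457,  0.47773645,  0.02238146,  1.55634267, -0.01150632,
        1.10932681, -0.08305884]), 'qvel': array([ 0.00050343, -0.00203026,  0.00031269, -0.0031615 ,  0.00023984,
       -0.0016413 ,  0.00021552]), 'tau': array([ 4.22593599e-03, -5.97763789e+01,  1.61361180e+00, -2.81952453e+01,
        1.28676192e-02,  5.00307462e-03,  2.39227074e-05]), 'tcp_pos': array([0.23373672, 0.63279507, 0.30301504]), 'orientation': array([-5.52775137e-01, -3.09241297e+00,  2.63370079e-03]), 'contact_force': array([ 0.46102513,  0.53881851, -0.6181064 ]), 'moment': array([-0.04034754,  0.00834358, -0.0114848 ]), 'gripper_force': 0.0, 'grip_width': 0.0854487005917392}
```

View pics/scene0.png

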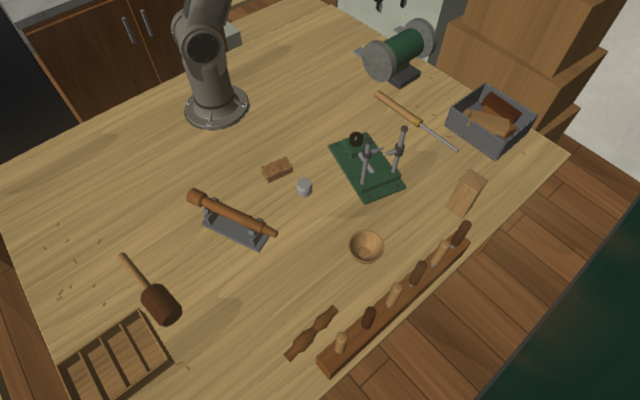

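View pics/top0.png

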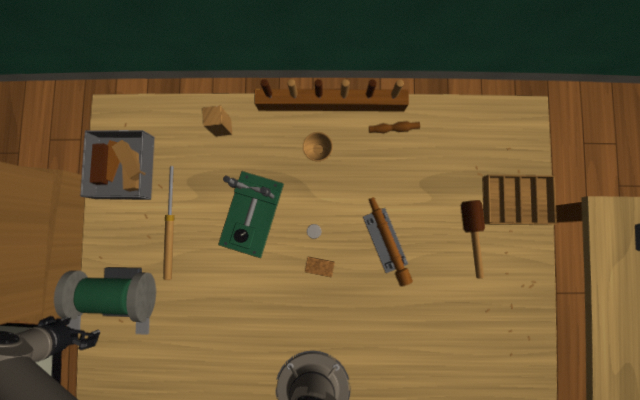

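The scene view shows the knob at about (356,138), the posts near (366,150) and (402,132), and the leg running from (192,197) to (275,233). In the top view the knob is at (241,236), the posts near (228,182) and (272,192), and the leg runs from (405,280) to (374,200).

Run:
```python
from h import *
S=np.load("scene0.npz");T=np.load("top0.npz")
a=cv2.resize(S["im"][110:210,325:425],None,fx=6,fy=6,interpolation=cv2.INTER_CUBIC)
cv2.imwrite("pics/sc1.png",a)
a=cv2.resize(T["im"][165:265,210:290],None,fx=6,fy=6,interpolation=cv2.INTER_CUBIC)
cv2.imwrite("pics/tc1.png",a)
for n,Z in(("top",T),("scene",S)):
    P=cloud(n,Z["d"]); im=Z["im"].astype(int); ok=Z["d"]>0
    print(n,"table",np.median(P[...,2][ok]))
    # knob: dark low pts
    hsv=cv2.cvtColor(Z["im"],cv2.COLOR_BGR2HSV)
    kn=proj(n,[on_z("top",[[241,236]],.074)[0]])[0]; u,v=kn.astype(int)
    m=np.zeros(ok.shape,bool); m[v-16:v+17,u-16:u+17]=1
    k=m&ok&(P[...,2]>.066)&(P[...,2]<.09)
    print(" knob n",k.sum(),"mean",P[k].mean(0),"mid",(P[k].min(0)+P[k].max(0))/2,P[k].max(0)-P[k].min(0))
    # leg
    b,g,rr=im[...,0],im[...,1],im[...,2]
    L=ok&(P[...,2]>.08)&(P[...,2]<.115)&(P[...,1]<-.05)&(P[...,1]>-.4)&(P[...,0]>.3)&(P[...,0]<.8)&(hsv[...,1]>90)
    q=P[L]; vx,vy,x0,y0=cv2.fitLine(q[:,:2].astype(np.float32),cv2.DIST_HUBER,0,.01,.01).ravel()
    if vx<0: vx,vy=-vx,-vy
    s=(q[:,:2]-[x0,y0])@[vx,vy]
    print(" leg n",len(q),"yaw",np.arctan2(vy,vx),"ends",[x0+vx*s.min(),y0+vy*s.min()],[x0+vx*s.max(),y0+vy*s.max()],"len",np.ptp(s),"zmax",q[:,2].max())
    hi=ok&(P[...,2]>.09)&(P[...,1]>.05)&(P[...,1]<.35)&(P[...,0]>.45)&(P[...,0]<.8)
    vv,uu=np.where(hi); print(" hi",len(uu))
    i=hi&(P[...,2]>.222)&(P[...,2]<.24)
    vv,uu=np.where(i)
    for a in range(len(uu)): print("  ",uu[a],vv[a],P[vv[a],uu[a]].round(4))
```

```text
top table -0.0006663441959815497
 knob n 151 mean [0.49120065 0.23332088 0.07487729] mid [0.49093424 0.2343505  0.07368776] [0.04122329 0.04477592 0.01494913]
 leg n 931 yaw 0.3792714 ends [np.float64(0.34718713808975205), np.float64(-0.2845822182925966)] [np.float64(0.6146321694979414), np.float64(-0.17798715561432193)] len 0.2879051137686329 zmax 0.10748731542072876
 hi 293
   224 176 [0.658  0.2511 0.2302]
   225 176 [0.6583 0.2488 0.2281]
   226 176 [0.6581 0.2455 0.2299]
   227 176 [0.6584 0.2432 0.2278]
   228 176 [0.6582 0.24   0.229 ]
   223 177 [0.6549 0.2535 0.2319]
   224 177 [0.6553 0.2513 0.2293]
   225 177 [0.6552 0.2482 0.2301]
   226 177 [0.6559 0.2467 0.2248]
   227 177 [0.6554 0.2428 0.2291]
   228 177 [0.6548 0.239  0.2329]
   229 177 [0.6556 0.2374 0.2279]
   223 178 [0.6526 0.2544 0.2279]
   224 178 [0.6518 0.2501 0.2334]
   225 178 [0.6521 0.2477 0.2318]
   226 178 [0.6529 0.2463 0.2261]
   227 178 [0.6532 0.2439 0.224 ]
   228 178 [0.6525 0.2398 0.2292]
   229 178 [0.6522 0.2363 0.2317]
   223 179 [0.6494 0.2536 0.2305]
   224 179 [0.6494 0.2508 0.2306]
   225 
[... 4399 characters left out ...]
.6257 0.1376 0.229 ]
   370 141 [0.6282 0.1386 0.2304]
   371 141 [0.6291 0.1416 0.229 ]
   372 141 [0.6282 0.1469 0.2246]
   365 142 [0.6202 0.1285 0.227 ]
   366 142 [0.6232 0.1289 0.2293]
   367 142 [0.6255 0.1302 0.2303]
   368 142 [0.6263 0.1333 0.2287]
   369 142 [0.6287 0.1344 0.23  ]
   370 142 [0.6311 0.1356 0.2311]
   371 142 [0.6317 0.1389 0.2292]
   366 143 [0.6239 0.1286 0.2262]
   367 143 [0.6266 0.1295 0.2278]
   368 143 [0.6278 0.132  0.2271]
   369 143 [0.6295 0.1341 0.227 ]
   370 143 [0.6291 0.1387 0.2234]
   371 143 [0.6325 0.1387 0.2262]
   367 144 [0.6264 0.1303 0.2233]
   368 144 [0.6287 0.1316 0.2241]
   369 144 [0.6308 0.1331 0.225 ]
   370 144 [0.6309 0.1371 0.2221]
```

View pics/sc1.png

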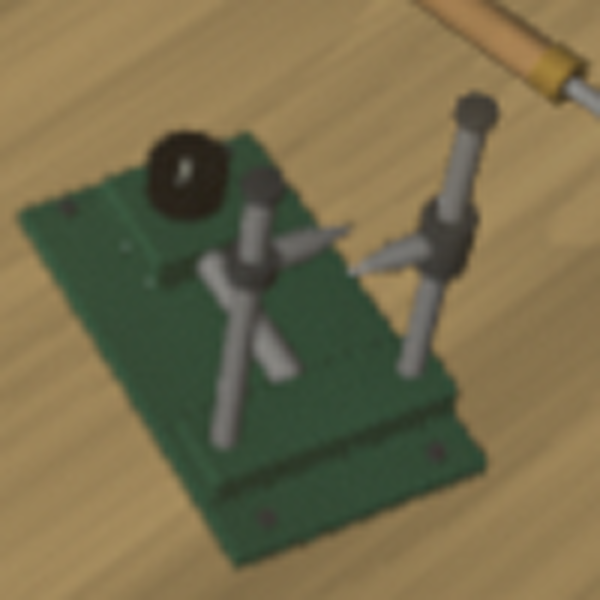

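View pics/tc1.png

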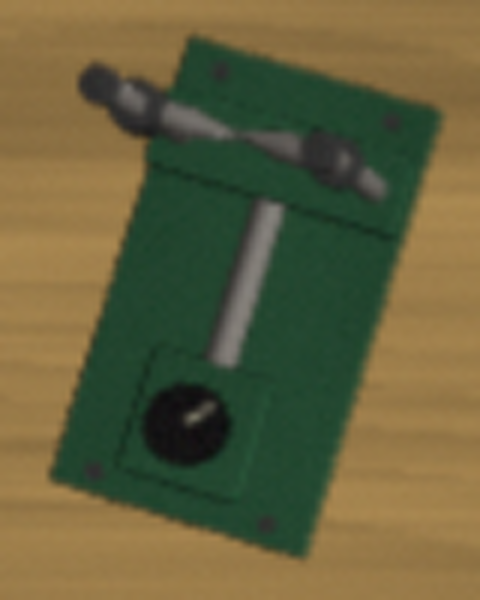

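The crops show the index finger (left post) tip at crop (350,228) and the pointer (right post) tip at crop (352,272), so the pointer is below the index. Next I measure the heights by casting finger midlines onto the post plane.

Create ht.py:
```python
from h import *
A=np.array([.650,.2455]);B=np.array([.621,.139]);M=(A+B)/2
ey=(A-B)/np.linalg.norm(A-B); ex=np.array([ey[1],-ey[0]])
def heights(im,full=False):
    # upsample, cast every subpixel of a steel-coloured mask onto the plane of the posts
    x0,y0,x1,y1,f=355,130,410,170,6
    c=im[y0:y1,x0:x1]; c=cv2.resize(c,None,fx=f,fy=f,interpolation=cv2.INTER_CUBIC)
    h,w=c.shape[:2]; u,v=np.meshgrid((np.arange(w)+.5)/f-.5+x0,(np.arange(h)+.5)/f-.5+y0)
    o,d,_=rays("scene",np.c_[u.ravel(),v.ravel()])
    n=np.r_[ex,0]; s=((np.r_[M,0]-o)@n)/(d@n); P=o+d*s[:,None]
    y=((P[:,:2]-M)@ey).reshape(h,w); z=P[:,2].reshape(h,w)
    hs=cv2.cvtColor(c,cv2.COLOR_BGR2HSV)
    m=((hs[...,1]<60)&(hs[...,2]>70)).astype(np.uint8)
    out={}
    for name,s in(("index",-1),("pointer",1)):
        zs=[]
        for k in np.arange(.008,.036,.003):
            b=(np.abs(s*y-k)<.0015)&(m>0)&(z>.09)&(z<.205)
            if b.sum()>8: q=z[b]; zs.append((round(k,3),round((q.min()+q.max())/2,4),round(np.ptp(q),4)))
        out[name]=zs
    return out
if __name__=="__main__":
    im,d=r.grab_frame("scene")
    for k,v in heights(im).items(): print(k,v,"median",np.median([a[1] for a in v]))
    o=r.get_obs(); print(o["clock"],o["joints"].round(3))
```

```bash
python3 ht.py
```

Run:
```python
from h import *; from ht import *
o,d,_=rays("scene",[[(350.5)/6-.5+325,228.5/6-.5+110],[352.5/6-.5+325,272.5/6-.5+110]])
n=np.r_[ex,0];P=o+d*(((np.r_[M,0]-o)@n)/(d@n))[:,None]; print("tips clicked",P,(P[:,:2]-M)@ey)
from scipy.spatial.transform import Rotation as Rn
ob=r.get_obs();R=Rn.from_rotvec(ob["orientation"]).as_matrix();print(R.round(3))
p=ob["tcp_pos"]
for t in([.491,.232,.20],[.491,.232,.121]): print("tool shift to",t,R.T@(np.array(t)-p))
```

```text
index [(np.float64(0.008), np.float64(0.1727), np.float64(0.0069)), (np.float64(0.011), np.float64(0.1703), np.float64(0.0145)), (np.float64(0.014), np.float64(0.1714), np.float64(0.0151)), (np.float64(0.017), np.float64(0.1712), np.float64(0.0187)), (np.float64(0.02), np.float64(0.1371), np.float64(0.0941)), (np.float64(0.023), np.float64(0.1384), np.float64(0.0965)), (np.float64(0.026), np.float64(0.1389), np.float64(0.0976)), (np.float64(0.029), np.float64(0.1391), np.float64(0.0982)), (np.float64(0.032), np.float64(0.1396), np.float64(0.0983)), (np.float64(0.035), np.float64(0.1403), np.float64(0.0964))] median 0.13995000000000002
pointer [(np.float64(0.008), np.float64(0.1368), np.float64(0.0102)), (np.float64(0.011), np.float64(0.1384), np.float64(0.0114)), (np.float64(0.014), np.float64(0.1393), np.float64(0.0123)), (np.float64(0.017), np.float64(0.1395), np.float64(0.0131)), (np.float64(0.02), np.float64(0.1395), np.float64(0.016)), (np.float64(0.023), np.float64(0.1399), np.float64(0.0184)), (np.float64(0.026), np.float64(0.1396), np.float64(0.0192)), (np.float64(0.029), np.float64(0.1388), np.float64(0.0205)), (np.float64(0.032), np.float64(0.1386), np.float64(0.0216)), (np.float64(0.035), np.float64(0.1382), np.float64(0.0223))] median 0.13905
0.15 [-1.325  0.478  0.022  1.556 -0.012  1.109 -0.083]
tips clicked [[0.63525465 0.19134898 0.17228445]
 [0.63698884 0.19771763 0.13771904]] [-0.00093383  0.00566671]
[[-0.938  0.346 -0.   ]
 [ 0.346  0.938 -0.001]
 [-0.    -0.001 -1.   ]]
tool shift to [0.491, 0.232, 0.2] [-0.38017576 -0.28674178  0.10359249]
tool shift to [0.491, 0.232, 0.121] [-0.38016672 -0.28662762  0.18259241]
```

Index is about 171 mm high and the pointer about 138 mm, so it needs roughly 2.7 rad. Moving over the knob.

Careful with the scale: shifts go in units of 100 mm and turns go in units of 0.25 rad. That gives: -0.185 m is -1.85, -0.148 m is -1.48.

>>> {"name": "creep_tool", "arguments": {
  "steps": {"plan":[[-0.37,-0.28,0,0,0,0],[-0.74,-0.56,0,0,0,0],[-1.11,-0.84,0,0,0,0],[-1.48,-1.12,0,0,0,0],[-1.85,-1.4,0,0,0,0]]},
  "jaw": 0.085
}}

```text
clock: 0.65
tcp_pos: [0.3596, 0.436, 0.3037]
orientation: [-0.553, -3.093, 0.0]
contact_force: [0.8, 0.9, 0.1]
grip_width: 0.0852
gripper_force: 0.0
```

>>> {"name": "creep_tool", "arguments": {
  "steps": {"plan":[[-0.39,-0.293,0.1,0,0,0],[-0.78,-0.587,0.3,0,0,0],[-1.17,-0.88,0.5,0,0,0],[-1.56,-1.173,0.7,0,0,0],[-1.95,-1.467,0.83,0,0,0]]}
}}

```text
clock: 1.15
tcp_pos: [0.4866, 0.238, 0.2221]
orientation: [-0.552, -3.092, 0.001]
contact_force: [0.5, -0.0, 0.0]
grip_width: 0.0851
gripper_force: 0.0
```

>>> {"name": "creep_tool", "arguments": {
  "steps": {"plan":[[0,0,0,0,0,0],[0,0,0,0,0,0]]}
}}

```text
clock: 1.35
tcp_pos: [0.4868, 0.2383, 0.2228]
orientation: [-0.558, -3.091, 0.001]
contact_force: [-0.4, 1.4, 0.2]
grip_width: 0.0849
gripper_force: 0.0
```

Run:
```python
from h import *
from scipy.spatial.transform import Rotation as Rn
ob=r.get_obs();R=Rn.from_rotvec(ob["orientation"]).as_matrix();print(R.round(3),ob["joints"].round(3))
print(R.T@(np.array([.491,.232,.121])-ob["tcp_pos"]))
```

```text
[[-0.937  0.35  -0.001]
 [ 0.35   0.937 -0.001]
 [ 0.001 -0.001 -1.   ]] [-0.703  0.357  0.164  1.961 -0.077  0.83   0.716]
[-0.0061718  -0.00430676  0.10179813]
```

Turning clockwise makes joint 7 fall from 0.72, so there is enough range for one grip. Going down and closing.

>>> {"name": "creep_tool", "arguments": {
  "steps": {"plan":[[-0.06,-0.043,0.3,0,0,0],[-0.06,-0.043,0.6,0,0,0],[-0.06,-0.043,0.85,0,0,0],[-0.06,-0.043,1.01,0,0,0],[-0.06,-0.043,1.01,0,0,0]]}
}}

```text
clock: 1.85
tcp_pos: [0.4886, 0.235, 0.1206]
orientation: [-0.547, -3.09, 0.003]
contact_force: [-0.7, -0.7, 0.3]
grip_width: 0.0855
gripper_force: 0.0
```

>>> {"name": "creep_tool", "arguments": {
  "steps": {"plan":[[0,0,0,0,0,0],[0,0,0,0,0,0],[0,0,0,0,0,0],[0,0,0,0,0,0],[0,0,0,0,0,0]]},
  "jaw": 0.03,
  "squeeze": 40
}}

```text
clock: 2.35
tcp_pos: [0.4912, 0.2346, 0.1238]
orientation: [0.552, 3.091, 0.004]
contact_force: [-1.1, 1.1, 4.2]
grip_width: 0.0408
gripper_force: 39.8
```

>>> {"name": "creep_tool", "arguments": {
  "steps": {"plan":[[0,0,0,0,0,0],[0,0,0,0,0,0]]}
}}

```text
clock: 2.55
tcp_pos: [0.4913, 0.2346, 0.1238]
orientation: [0.552, 3.091, 0.004]
contact_force: [-1.1, 0.5, 4.9]
grip_width: 0.0407
gripper_force: 39.8
```

Converted, 0.6 rad is 2.4.

>>> {"name": "creep_tool", "arguments": {
  "steps": {"plan":[[0,0,0,0,0,0.48],[0,0,0,0,0,0.96],[0,0,0,0,0,1.44],[0,0,0,0,0,1.92],[0,0,0,0,0,2.4]]}
}}

```text
clock: 3.05
tcp_pos: [0.4918, 0.2354, 0.1238]
orientation: [1.447, 2.787, 0.007]
contact_force: [1.4, 4.5, 0.8]
grip_width: 0.0406
gripper_force: 40.1
```

>>> {"name": "creep_tool", "arguments": {
  "steps": {"plan":[[0,0,0,0,0,0.48],[0,0,0,0,0,0.96],[0,0,0,0,0,1.44],[0,0,0,0,0,1.92],[0,0,0,0,0,2.4]]}
}}

```text
clock: 3.55
tcp_pos: [0.4927, 0.2357, 0.1239]
orientation: [2.206, 2.235, 0.01]
contact_force: [4.5, 3.0, -2.1]
grip_width: 0.0411
gripper_force: 40.5
```

Run:
```python
from h import *
im,d=r.grab_frame("scene"); cv2.imwrite("pics/s2.png",cv2.resize(im[100:220,305:445],None,fx=5,fy=5,interpolation=cv2.INTER_CUBIC)); np.savez("s2.npz",im=im,d=d)
import ht
for k,v in ht.heights(im).items(): print(k,[(float(a),float(b),float(c)) for a,b,c in v])
print(r.get_obs()["joints"].round(3),r.get_obs()["moment"].round(2))
```

```text
index [(0.008, 0.1721, 0.0082), (0.011, 0.1701, 0.015), (0.014, 0.1708, 0.0169), (0.017, 0.1694, 0.0209), (0.02, 0.1371, 0.0941), (0.023, 0.1384, 0.0965), (0.026, 0.1387, 0.0971), (0.029, 0.1389, 0.0977), (0.032, 0.1396, 0.0983), (0.035, 0.1404, 0.0965)]
pointer [(0.008, 0.1541, 0.0072), (0.011, 0.1539, 0.0098), (0.014, 0.1536, 0.0105), (0.017, 0.1539, 0.0141), (0.02, 0.1542, 0.0161), (0.023, 0.1537, 0.0181), (0.026, 0.1535, 0.0191), (0.029, 0.1532, 0.0204), (0.032, 0.1529, 0.0222), (0.035, 0.1527, 0.0223)]
[-0.914  0.552  0.457  2.03  -0.399  0.639 -0.186] [ 0.92 -0.64 -0.06]
```

View pics/s2.png

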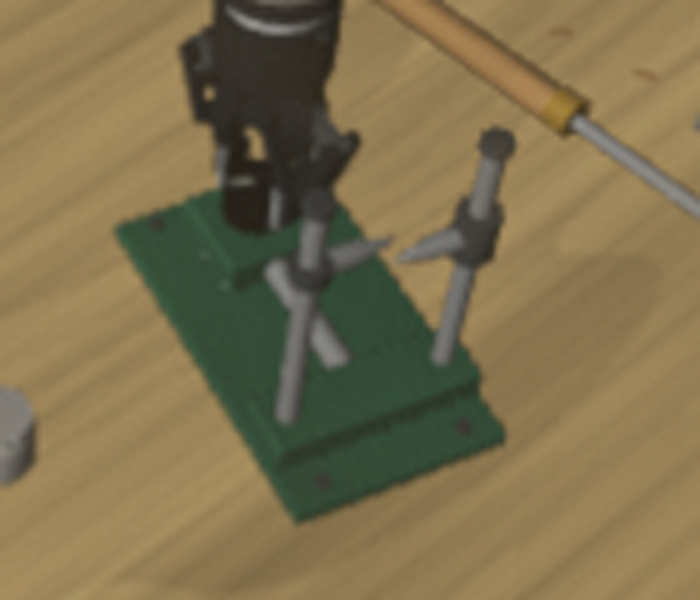

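The pointer tip at crop (402,260) is still below the index tip at (390,240). It rose 15 mm for 1.2 rad, as expected. I'll turn another 1.1 rad and refine the measurement using finger masks limited by depth to the post plane.

Create ht2.py:
```python
from ht import *
def meas(im,dep):
    P=cloud("scene",dep); gx=(P[...,:2]-M)@ex; gy=(P[...,:2]-M)@ey; out={}
    hs=cv2.cvtColor(im,cv2.COLOR_BGR2HSV)
    for name,s in(("index",-1),("pointer",1)):
        m=(dep>0)&(np.abs(gx)<.014)&(s*gy>.000)&(s*gy<.037)&(P[...,2]>.11)&(P[...,2]<.2)
        v,u=np.where(m); uv=np.c_[u,v].astype(np.float32)
        l=cv2.fitLine(uv,cv2.DIST_L2,0,.01,.01).ravel()
        c=l[2:]; dd=l[:2]; t=(uv-c)@dd
        q=c+np.outer(np.linspace(t.min(),t.max(),5),dd)
        o,d,_=rays("scene",q); n=np.r_[ex,0]
        X=o+d*(((np.r_[M,0]-o)@n)/(d@n))[:,None]
        out[name]=(len(u),((X[:,:2]-M)@ey).round(4).tolist(),X[:,2].round(4).tolist(),P[m][:,2].mean().round(4))
    return out
if __name__=="__main__":
    R=[]
    for i in range(3):
        im,d=r.grab_frame("scene"); o=meas(im,d); R.append(o["index"][2][2]-o["pointer"][2][2])
    for k,v in o.items(): print(k,*v)
    print("diff",R,r.get_obs()["joints"].round(2))
```

```bash
python3 -c "
from ht2 import *
for f in('scene0','s2'):
    Z=np.load(f+'.npz')
    for k,v in meas(Z['im'],Z['d']).items(): print(f,k,*v)"
```

```text
scene0 index 40 [-0.0337, -0.0256, -0.0173, -0.0091, -0.0008] [0.1729, 0.1726, 0.1722, 0.1718, 0.1715] 0.1778
scene0 pointer 46 [0.0051, 0.0143, 0.0236, 0.033, 0.0424] [0.1371, 0.1369, 0.1366, 0.1364, 0.1361] 0.1431
s2 index 42 [-0.0356, -0.0271, -0.0186, -0.01, -0.0015] [0.1713, 0.1717, 0.1721, 0.1726, 0.173] 0.1771
s2 pointer 46 [0.0057, 0.0146, 0.0236, 0.0327, 0.0417] [0.1513, 0.1516, 0.1519, 0.1522, 0.1524] 0.1577
```

>>> {"name": "creep_tool", "arguments": {
  "steps": {"plan":[[0,0,0,0,0,0.48],[0,0,0,0,0,0.96],[0,0,0,0,0,1.44],[0,0,0,0,0,1.92],[0,0,0,0,0,2.4]]}
}}

```text
clock: 4.1
tcp_pos: [0.4936, 0.2354, 0.1239]
orientation: [2.769, 1.483, 0.013]
contact_force: [7.7, 3.3, -4.4]
grip_width: 0.0405
gripper_force: 40.9
```

>>> {"name": "creep_tool", "arguments": {
  "steps": {"plan":[[0,0,0,0,0,0.48],[0,0,0,0,0,0.96],[0,0,0,0,0,1.44],[0,0,0,0,0,1.92],[0,0,0,0,0,2]]}
}}

```text
clock: 4.6
tcp_pos: [0.4941, 0.2348, 0.1239]
orientation: [-3.05, -0.754, -0.014]
contact_force: [8.1, 0.9, -3.7]
grip_width: 0.041
gripper_force: 41.4
```

```bash
python3 ht2.py
```

```text
index 41 [-0.0357, -0.0271, -0.0185, -0.0098, -0.0011] [0.1723, 0.1723, 0.1723, 0.1723, 0.1723] 0.177
pointer 40 [0.0034, 0.0123, 0.0213, 0.0304, 0.0394] [0.1654, 0.1655, 0.1655, 0.1656, 0.1656] 0.1706
diff [0.0068999999999999895, 0.007000000000000006, 0.0068000000000000005] [-1.12  0.64  0.75  2.04 -0.67  0.71 -1.03]
```

Converted, 0.54 rad is 2.16.

>>> {"name": "creep_tool", "arguments": {
  "steps": {"plan":[[0,0,0,0,0,0.44],[0,0,0,0,0,0.88],[0,0,0,0,0,1.32],[0,0,0,0,0,1.76],[0,0,0,0,0,2.16]]}
}}

```text
clock: 5.25
tcp_pos: [0.4943, 0.2339, 0.1239]
orientation: [-3.139, 0.089, -0.014]
contact_force: [9.7, -1.4, -4.3]
grip_width: 0.0409
gripper_force: 42.2
```

>>> {"name": "creep_tool", "arguments": {
  "steps": {"plan":[[0,0,0,0,0,0],[0,0,0,0,0,0]]}
}}

```text
clock: 5.45
tcp_pos: [0.4943, 0.2339, 0.1239]
orientation: [-3.139, 0.083, -0.014]
contact_force: [10.0, -0.5, -3.5]
grip_width: 0.0407
gripper_force: 42.5
```

```bash
python3 ht2.py
```

Run:
```python
from h import *
im,d=r.grab_frame("scene"); cv2.imwrite("pics/s3.png",cv2.resize(im[125:165,355:415],None,fx=12,fy=12,interpolation=cv2.INTER_CUBIC)); np.savez("s3.npz",im=im,d=d)
```

```text
index 41 [-0.0356, -0.0271, -0.0186, -0.01, -0.0014] [0.1715, 0.1719, 0.1722, 0.1725, 0.1728] 0.1774
pointer 48 [0.0059, 0.015, 0.0241, 0.0333, 0.0425] [0.1716, 0.1713, 0.1709, 0.1706, 0.1703] 0.1771
diff [0.0012999999999999956, 0.0012000000000000066, 0.0012999999999999956] [-1.2   0.7   0.88  2.05 -0.8   0.77 -1.45]
```

View pics/s3.png

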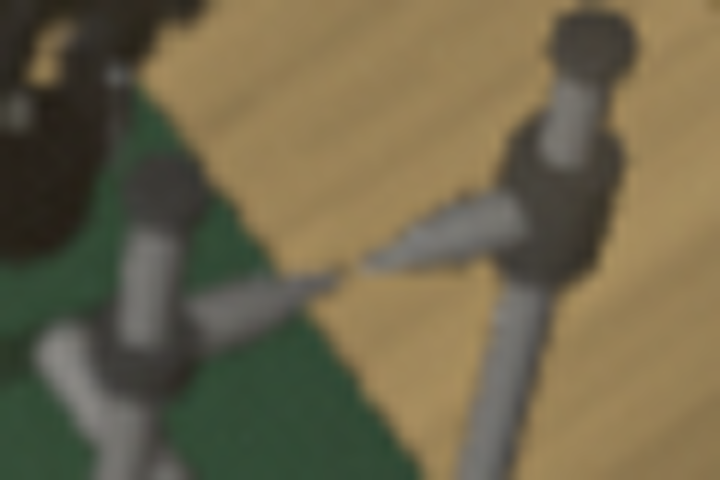

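The fingers are now collinear: tips at crop (345,271) and (365,267). The estimate is 0.3–1.3 mm low, so I'll nudge it 0.05 rad, then release and rise.

Converted, 0.05 rad is 0.2.

>>> {"name": "creep_tool", "arguments": {
  "steps": {"plan":[[0,0,0,0,0,0.2],[0,0,0,0,0,0.2],[0,0,0,0,0,0.2]]}
}}

```text
clock: 5.95
tcp_pos: [0.4943, 0.2338, 0.1239]
orientation: [-3.136, 0.162, -0.014]
contact_force: [9.6, -1.1, -3.5]
grip_width: 0.0406
gripper_force: 42.4
```

>>> {"name": "creep_tool", "arguments": {
  "steps": {"plan":[[0,0,0,0,0,0],[0,0,0,0,0,0],[0,0,0,0,0,0],[0,0,0,0,0,0],[0,0,0,0,0,0]]},
  "jaw": 0.085
}}

```text
clock: 6.45
tcp_pos: [0.4904, 0.2336, 0.1223]
orientation: [-3.137, 0.16, 0.001]
contact_force: [-0.1, -0.7, 0.2]
grip_width: 0.0849
gripper_force: 0.0
```

>>> {"name": "creep_tool", "arguments": {
  "steps": {"plan":[[0,0,-0.3,0,0,0],[0,0,-0.7,0,0,0],[0,0,-1.1,0,0,0],[0,0,-1.5,0,0,0],[0,0,-1.9,0,0,0]]}
}}

```text
clock: 6.95
tcp_pos: [0.4902, 0.2332, 0.3137]
orientation: [3.137, -0.161, -0.001]
contact_force: [1.4, 0.7, 0.0]
grip_width: 0.0852
gripper_force: 0.0
```

```bash
python3 ht2.py
```

Run:
```python
from h import *
from scipy.spatial.transform import Rotation as Rn
ob=r.get_obs();R=Rn.from_rotvec(ob["orientation"]).as_matrix();p=ob["tcp_pos"];print(R.round(3),p)
# leg: silhouette mask in each camera, cast on axis height
T=np.load("top0.npz");S=np.load("scene0.npz")
for n,Z in(("top",T),("scene",S)):
    P=cloud(n,Z["d"]);hs=cv2.cvtColor(Z["im"],cv2.COLOR_BGR2HSV)
    L=(P[...,2]>.05)&(P[...,2]<.115)&(P[...,1]<-.1)&(P[...,1]>-.35)&(P[...,0]>.3)&(P[...,0]<.68)&(hs[...,1]>120)
    k,lab,st,_=cv2.connectedComponentsWithStats(L.astype(np.uint8)); i=1+st[1:,4].argmax()
    v,u=np.where(lab==i); X=on_z(n,np.c_[u,v],.08)
    l=cv2.fitLine(X[:,:2].astype(np.float32),cv2.DIST_L2,0,.01,.01).ravel().astype(float); e=l[:2]*np.sign(l[0]); s=(X[:,:2]-l[2:])@e; w=(X[:,:2]-l[2:])@[-e[1],e[0]]
    a=l[2:]+e*s.min(); 
    for c in np.linspace(s.min(),s.max(),7)[:-1]:
        b=(s>=c)&(s<c+np.ptp(s)/6); print("   mid",round((w[b].min()+w[b].max())/2,4),"width",np.ptp(w[b]).round(4))
    print(n,len(u),"yaw",np.arctan2(e[1],e[0]),"len",np.ptp(s),"balance from thick",a+e*.123,"from thin",l[2:]+e*(s.max()-.164))
```

```text
index 41 [-0.0356, -0.0271, -0.0186, -0.01, -0.0014] [0.1715, 0.1719, 0.1722, 0.1725, 0.1728] 0.1775
pointer 47 [0.0058, 0.0148, 0.0239, 0.033, 0.0421] [0.172, 0.1718, 0.1716, 0.1714, 0.1712] 0.1779
diff [0.00020000000000000573, 0.0002999999999999947, 0.0005999999999999894] [-1.45  0.48  1.21  1.91 -0.51  1.1  -1.7 ]
[[ 0.995 -0.102  0.003]
 [-0.102 -0.995  0.003]
 [ 0.003 -0.003 -1.   ]] [0.49154814 0.23385504 0.31439975]
   mid 0.0006 width 0.0438
   mid 0.0008 width 0.0341
   mid -0.0001 width 0.0279
   mid -0.0004 width 0.0297
   mid -0.0005 width 0.0309
   mid 0.0006 width 0.031
top 919 yaw 0.3840089438285508 len 0.29127242776161233 balance from thick [ 0.45949531 -0.2420938 ] from thin [ 0.46345657 -0.24049317]
   mid -0.0002 width 0.0463
   mid -0.0005 width 0.0437
   mid -0.0007 width 0.0346
   mid 0.0007 width 0.0322
   mid 0.0007 width 0.0343
   mid 0.0 width 0.0325
scene 1074 yaw 0.392654007309725 len 0.3012477426638808 balance from thick [ 0.451414   -0.24494541] from thin [ 0.46457744 -0.23949363]
```

The pointer is now within about 0.5 mm of the index. The leg's balance point is at about (0.461, -0.241) with yaw 0.385. I'll travel there at height.

Create go.py:
```python
from h import *; import sys
from scipy.spatial.transform import Rotation as Rn
ob=r.get_obs();R=Rn.from_rotvec(ob["orientation"]).as_matrix();t=list(map(float,sys.argv[1:4]))
e=np.array([np.cos(.385),np.sin(.385),0]); n=np.array([e[1],-e[0],0])
Rt=np.c_[e,n,[0,0,-1]]
print("shift",(R.T@(np.array(t)-ob["tcp_pos"])).round(4),"turn",Rn.from_matrix(R.T@Rt).as_rotvec().round(4),"j",ob["joints"].round(2),"p",ob["tcp_pos"].round(4))
```

```text
(no output)
```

>>> {"name": "creep_tool", "arguments": {
  "steps": {"plan":[[0.02,0.48,0,0,0,-0.2],[0.04,0.96,0,0,0,-0.4],[0.06,1.44,0,0,0,-0.6],[0.08,1.92,0,0,0,-0.8],[0.1,2.4,0,0,0,-1]]}
}}

```text
clock: 7.6
tcp_pos: [0.4748, -0.0076, 0.3112]
orientation: [-3.132, -0.237, 0.003]
contact_force: [0.7, -1.0, 0.6]
grip_width: 0.0847
gripper_force: 0.0
```

```bash
python3 go.py .461 -.241 .22
```

```text
shift [-0.0485  0.2287  0.0912] turn [-0.0006  0.0017 -0.2343] j [-1.14  0.28  1.23  2.06 -0.31  1.01 -1.17] p [ 0.4748 -0.0076  0.3112]
```

Converted, 0.2287 m is 2.287, 0.184 m is 1.84, -0.234 rad is -0.936.

>>> {"name": "creep_tool", "arguments": {
  "steps": {"plan":[[-0.1,0.46,0.1,0,0,-0.2],[-0.2,0.92,0.2,0,0,-0.4],[-0.3,1.38,0.3,0,0,-0.6],[-0.4,1.84,0.5,0,0,-0.8],[-0.485,2.287,0.7,0,0,-0.936]]}
}}

```text
clock: 8.1
tcp_pos: [0.4609, -0.24, 0.2408]
orientation: [-3.082, -0.599, 0.001]
contact_force: [1.5, 0.4, 1.4]
grip_width: 0.0851
gripper_force: 0.0
```

>>> {"name": "creep_tool", "arguments": {
  "steps": {"plan":[[0,0,0,0,0,0],[0,0,0,0,0,0]]}
}}

```text
clock: 8.3
tcp_pos: [0.4599, -0.2404, 0.2412]
orientation: [-3.085, -0.587, 0.005]
contact_force: [-0.5, 0.8, 0.3]
grip_width: 0.0847
gripper_force: 0.0
```

```bash
python3 go.py .461 -.241 .136
```

Run:
```python
from h import *
a=r.grab_frame("scene")[0]; b=r.grab_frame("top")[0]
a=cv2.resize(a[120:260,140:340],None,fx=2,fy=2); b=cv2.resize(b[150:290,300:500],None,fx=2,fy=2)
cv2.imwrite("pics/leg.png",np.hstack([a,b]))
```

```text
shift [0.0011 0.0012 0.1052] turn [-0.0018  0.0027 -0.0088] j [-0.38  0.44  0.95  2.03 -0.45  0.9  -0.37] p [ 0.4599 -0.2404  0.2412]
```

View pics/leg.png

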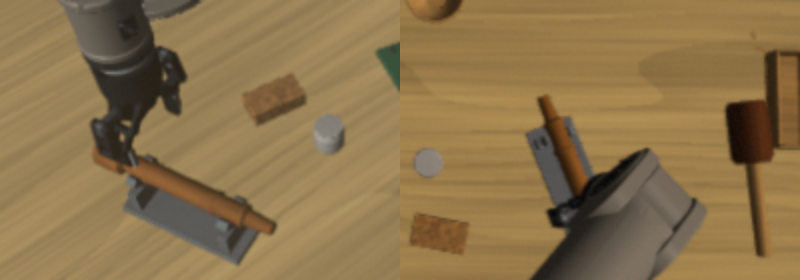

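The gripper straddles the leg's axis: scene crop (115,140), top crop (580,200). Going down and gripping.

>>> {"name": "creep_tool", "arguments": {
  "steps": {"plan":[[0.01,0.01,0.3,0,0,-0.036],[0.01,0.01,0.6,0,0,-0.036],[0.01,0.01,0.85,0,0,-0.036],[0.01,0.01,1,0,0,-0.036],[0.01,0.01,1.05,0,0,-0.036]]}
}}

```text
clock: 8.9
tcp_pos: [0.4634, -0.2372, 0.1366]
orientation: [-3.079, -0.615, 0.002]
contact_force: [0.1, -0.5, 0.1]
grip_width: 0.0852
gripper_force: 0.0
```

>>> {"name": "creep_tool", "arguments": {
  "steps": {"plan":[[0,0,0,0,0,0],[0,0,0,0,0,0],[0,0,0,0,0,0],[0,0,0,0,0,0],[0,0,0,0,0,0]]},
  "jaw": 0.02,
  "squeeze": 70
}}

```text
clock: 9.4
tcp_pos: [0.464, -0.2405, 0.1389]
orientation: [3.08, 0.609, 0.004]
contact_force: [-0.9, -1.5, 5.6]
grip_width: 0.0303
gripper_force: 68.6
```

>>> {"name": "creep_tool", "arguments": {
  "steps": {"plan":[[0,0,0,0,0,0],[0,0,0,0,0,0],[0,0,0,0,0,0]]}
}}

```text
clock: 9.7
tcp_pos: [0.464, -0.2405, 0.1389]
orientation: [3.08, 0.609, 0.004]
contact_force: [-0.7, -0.7, 5.7]
grip_width: 0.0299
gripper_force: 68.6
```

Lifting slowly: 0.092 m, a few rows at a time.

Converted, -0.025 m is -0.25, -0.018 m is -0.18.

>>> {"name": "creep_tool", "arguments": {
  "steps": {"plan":[[0,0,-0.03,0,0,0],[0,0,-0.07,0,0,0],[0,0,-0.12,0,0,0],[0,0,-0.18,0,0,0],[0,0,-0.25,0,0,0]]}
}}

```text
clock: 10.2
tcp_pos: [0.463, -0.2392, 0.163]
orientation: [-3.081, -0.61, 0.001]
contact_force: [0.0, 0.5, -2.7]
grip_width: 0.03
gripper_force: 69.3
```

>>> {"name": "creep_tool", "arguments": {
  "steps": {"plan":[[0,0,-0.08,0,0,0],[0,0,-0.17,0,0,0],[0,0,-0.26,0,0,0],[0,0,-0.35,0,0,0],[0,0,-0.44,0,0,0]]}
}}

```text
clock: 10.7
tcp_pos: [0.4631, -0.2394, 0.2075]
orientation: [3.082, 0.61, 0.0]
contact_force: [-0.1, 0.0, -2.5]
grip_width: 0.03
gripper_force: 69.3
```

>>> {"name": "creep_tool", "arguments": {
  "steps": {"plan":[[0,0,-0.07,0,0,0],[0,0,-0.12,0,0,0],[0,0,-0.16,0,0,0],[0,0,-0.19,0,0,0],[0,0,-0.2,0,0,0]]}
}}

```text
clock: 11.2
tcp_pos: [0.4631, -0.2394, 0.2268]
orientation: [-3.082, -0.61, -0.0]
contact_force: [0.3, 0.8, -2.1]
grip_width: 0.0301
gripper_force: 69.3
```

>>> {"name": "creep_tool", "arguments": {
  "steps": {"plan":[[0,0,0,0,0,0],[0,0,0,0,0,0],[0,0,0,0,0,0]]}
}}

```text
clock: 11.5
tcp_pos: [0.463, -0.2393, 0.2264]
orientation: [-3.082, -0.61, 0.001]
contact_force: [0.9, -1.1, -2.5]
grip_width: 0.0301
gripper_force: 69.3
```

Run:
```python
from h import *
import ht2
out=[]
for n in("scene","top"):
    im,d=r.grab_frame(n); P=cloud(n,d);hs=cv2.cvtColor(im,cv2.COLOR_BGR2HSV)
    L=(P[...,2]>.13)&(P[...,2]<.215)&(P[...,1]<-.1)&(P[...,1]>-.35)&(P[...,0]>.3)&(P[...,0]<.68)&(hs[...,1]>120)&(hs[...,2]>50)
    q=P[L]; s=(q[:,:2]-[.464,-.2405])@[.927,.375]
    for a in np.arange(-.12,.16,.04):
        b=(s>=a)&(s<a+.04)
        if b.sum()>5: print(n,round(a+.02,2),b.sum(),"z95",np.percentile(q[b][:,2],95).round(4))
    out.append(cv2.resize(im[100:260,140:340] if n=="scene" else im[130:290,300:500],None,fx=2,fy=2))
    if n=="scene": print(ht2.meas(im,d))
cv2.imwrite("pics/lift.png",np.hstack(out)); o=r.get_obs(); print(o["tcp_pos"],o["joints"].round(2))
```

```text
scene -0.1 213 z95 0.1906
scene -0.06 80 z95 0.1883
scene -0.02 18 z95 0.183
scene 0.02 164 z95 0.1851
scene 0.06 181 z95 0.185
scene 0.1 165 z95 0.1839
scene 0.14 151 z95 0.1824
scene 0.18 20 z95 0.1794
{'index': (40, [-0.0337, -0.0255, -0.0174, -0.0092, -0.001], [0.1725, 0.1723, 0.1722, 0.172, 0.1719], np.float64(0.1776)), 'pointer': (47, [0.0055, 0.0146, 0.0238, 0.033, 0.0423], [0.1726, 0.1722, 0.1717, 0.1713, 0.1709], np.float64(0.1775))}
top 0.02 39 z95 0.1871
top 0.06 122 z95 0.1875
top 0.1 118 z95 0.1866
top 0.14 103 z95 0.1839
top 0.18 6 z95 0.1836
[ 0.46299551 -0.23932645  0.22643476] [-0.36  0.46  0.93  2.04 -0.48  0.87 -0.34]
```

View pics/lift.png

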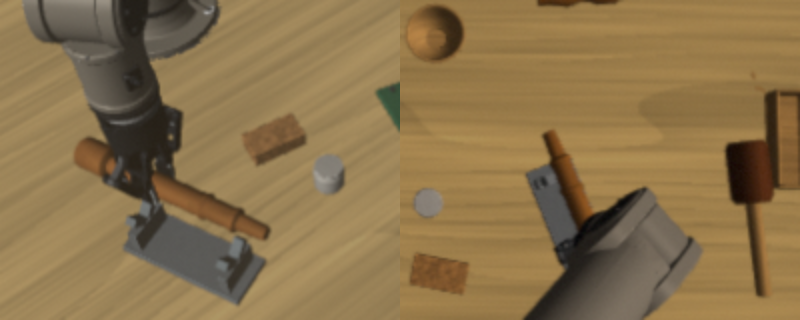

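The leg is level and clear of the cradle: scene crop (90,150) to (265,232), with the cradle empty below it. Its axis is at about 168–170 mm, so I'll raise 3 mm and hold.

Converted, -0.003 m is -0.03, -0.002 m is -0.02.

>>> {"name": "creep_tool", "arguments": {
  "steps": {"plan":[[0,0,-0.01,0,0,0],[0,0,-0.02,0,0,0],[0,0,-0.03,0,0,0],[0,0,-0.03,0,0,0],[0,0,-0.03,0,0,0]]}
}}

```text
clock: 12.1
tcp_pos: [0.4631, -0.2393, 0.2297]
orientation: [-3.082, -0.61, -0.0]
contact_force: [0.1, -0.0, -2.2]
grip_width: 0.0297
gripper_force: 69.3
```

>>> {"name": "creep_tool", "arguments": {
  "steps": {"plan":[[0,0,0,0,0,0],[0,0,0,0,0,0],[0,0,0,0,0,0],[0,0,0,0,0,0],[0,0,0,0,0,0]]}
}}

```text
clock: 12.6
tcp_pos: [0.4631, -0.2394, 0.2296]
orientation: [3.082, 0.61, -0.0]
contact_force: [-0.3, 0.1, -1.8]
grip_width: 0.0299
gripper_force: 69.3
```

```bash
python3 -c "
from bench import r
print(r.hand_in())"
```

```text
the job is handed in; nothing more can be done
None
```

I handed the job in at 12.6 s; the hand-in returned no verdict. By camera, the pointer is within about 1 mm of the index (about 172 mm), and the leg is held level above its cradle with its axis at about 171–173 mm.

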